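# Ease a press-fit gearbox cover off with a wedge

### The arm

A 7-joint arm with a two-finger parallel gripper is mounted at the origin on the work surface. World frame = base frame: x ahead of the robot, y to its left, z up, the work surface at z = 0. Lengths are in m, angles in rad, forces in N, time in s.
With the tool pointing down it reaches from about 0.425 to 0.875 m from the base axis. Payload 4.7 kg.
Tool frame: the origin (TCP) lies between the finger pads; the fingertips stand 14 mm ahead of it and the grasp point (between the pads) lies 5 mm behind it; z points along the fingers, y is the line along which they close (so a half turn about z gives the same grasp; the last joint's range is limited). The gripper opens to 87 mm and grips with 3 to 60 N. Pads are 19 mm wide; open, the fingers measure 117 mm over their backs; the gripper's body (75 mm by 190 mm) begins 51 mm behind the grasp point.
Start: joints at [1.312, 0.321, -0.07, 1.45, 0.023, 1.371, -0.057], TCP at [0.175, -0.626, 0.237] pointing down, gripper open.
Joint ranges: [-2.86, 2.86], [-0.3, 2.09], [-1.38, 1.24], [0.06, 2.45], [-1.56, 4.7], [0.09, 2.05], [-2.69, 2.69]. Speed limits (rad/s): [2.57, 2.57, 3.14, 3.14, 3.14, 3.14, 3.14].

### API

Orientations are given as a rotation vector (axis times angle).
In Python, from bench import ctrl gives the robot as it stands.
- The arm moves only by the tool step_arm, never from a script. Its argument "commands" is a list of rows, each an object with "travel": the shift along the tool's x, y, z in m, a list of three; "turn": the turn, a rotation vector about the tool's x, y, z in degrees, a list of three. A call has 1 to 5 rows; each row is the pose to reach, as a shift and turn from the pose commanded when the call began, along the tool's axes at that moment; what a row does not reach only later rows make up. A row lasts 1/10 s, in which the tool goes at most 50 mm and 8.59 degrees, less where a joint would pass 70% of its speed; a pose out of reach is approached as far as the arm can. A call with a gripper value outside its range is refused whole. "gripper" is the opening, from 0 (shut) to 1 (fully open), set as the call begins (left out, the last holds). The fingers move at their own pace and stop on an object; "force" is the grip in N (left out, the last holds). Time passes only in rows, so rows that repeat a pose let the fingers close. It gives the time, the measured TCP pose, the force, the opening and the grip force at its end, in the units of the state.
- ctrl.get_state(): the state, without advancing time (a new reading comes with each control period).
- ctrl.get_image(name): name is "scene" or "top" or "wrist"; returns the picture (420x560x3 uint8, red, green, blue); there is no depth.
- ctrl.camera_model(name): a dict with "fx", "fy", "cx", "cy" (pixels), "k1" (the pictures are not rectified: a ray, as slopes to the right and down, at radius r is drawn at 1 + k1 r^2 times it, then the intrinsics apply), "R" (3x3) and "t" (3): a world point X has camera coordinates R X + t; the wrist camera has in their place "T_tool_cam" (4x4, takes a point from camera to tool coordinates, whose origin is the TCP and whose axes are the flange's). Camera axes: x right, y down, z forward; pixel columns grow to the right and rows downward; lengths in m; the calibration is good to about 2 mm. A picture is of the moment at which its call begins: read the wrist's pose just before it. camera_model takes no time and is no camera call.
- ctrl.close_job(): hands the job in; it is judged then, once.
The state is a dict: "time": time; "joint_positions": joint angles; "qd": joint speeds; "joint_torque": joint torques, N m; "position": TCP position; "tool_rot": TCP orientation; "ft_force": force on the tool from outside, world axes, zero at the start; "torque": the same for the moment, N m; "grip_width": opening from 0.0 (shut) to 1.0 (fully open); "grip_force": force on a finger pad.
Only numpy, scipy, OpenCV 4.12 (cv2) and the standard library are available. Lean on these libraries where they do the work, as an engineer would, in place of code of your own. Each camera call takes 0.05 s, during which the arm holds its last target. There are 200 camera calls.

### The job

Pick up the black wedge and use it to ease the press-fit cover off the leaning gearbox: push a wedge end into the seam on the left and right sides in turn, a bit at a time, so that one side never gets more than about 5 mm ahead of the other, until the wedge's full thickness has opened the seam on both sides (about 13 mm). Only the wedge may push the cover. Finish with the cover level and the wedge set gently down, flat on its underside, on the bench, with the other things left where they are.

Things in the scene. Friction and masses are not known exactly. Their poses are not given: they have to be found in the camera images.
- wedge: Loose black nylon bar wedge, about 120 g, 160 mm long (x), 24 mm wide (y), lying on its flat underside. Origin: centre of the underside, z up. Grip block in the middle: 40 mm long, 24 mm wide, 44 mm high; grip it across y, 25 to 30 mm up. Both ends alike: 13.5 mm thick out to 52 mm from the centre, then the top slopes straight down to 2.5 mm thick at the tip, 80 mm from the centre.
- housing: Lower half of the aluminium gearbox, fixed on the stand. Its z leans 25 degrees from vertical, away from the robot; y is level and points to its left side (left seen from the robot); x runs downhill, away from the robot. 90 mm (x) by 140 mm (y). Origin: centre of its underside; its flat top, the ledge on which the wedge slides, is at z = 60 mm. The seam runs along its sides at y = +70 and -70 mm.
- slot_left (a point): Left mouth of the seam: on the housing's left side face, mid-length, at ledge height; axes as housing. Push the wedge in here along -y, underside on the ledge: it meets the cover with its tip 11 mm in from the side face, then lifts this side 0.39 mm per mm, fully (13.5 mm seam) from 34 mm; stop by 38 mm, as the cover's spigot blocks the way 45 mm in.
- slot_right (a point): The same for the right mouth, at y = -70 mm in the housing's frame; there the wedge is pushed in along +y. Both mouths: the outer 6 mm is flared by 45 degree bevels above and below (16 to 17 mm high at the side face); past that the seam's faces are flat, parallel and 4.5 to 5 mm apart at the start.
- cover_left (a point): Middle of the cover's left edge, level with its flat lower face, above slot_left. Its distance from slot_left along the housing's z is the height of the seam on the left: 4.5 to 5 mm at the start, at most 16.5 mm.
- cover_right (a point): The same at the middle of the cover's right edge, above slot_right: gives the height of the seam on the right.
- cover: Aluminium cover, 90 x 140 mm, 18 mm thick, round boss in the middle to 36 mm above its lower face. Origin as cover_left; axes parallel to the housing's when level. Each side lifts by itself (the cover rocks about the other edge), takes about 3.5 N of lift or 5 to 15 N of push on the wedge, and stays by friction where it is left.
- stand: Green angled stand under the gearbox, screwed to the bench. Foot 150 mm (x) by 110 mm (y). Origin: centre of the foot's underside. At yaw 0 the gearbox leans straight away from the robot; the yaw is within 0.3 rad. The centre of the gearbox ledge lies 5 mm to +x of this origin and 110 mm above it.
- spanner: A bystander: leave it where it is. Steel open-ended spanner, 160 mm long, lying on the bench; origin near its middle.
- grease_tin: A bystander: leave it where it is. Small white lidded tin, 68 mm in diameter, 70 mm high; origin at the centre of its underside.
- parts_tray: A bystander: leave it where it is. Grey open tray, 120 x 160 x 35 mm; origin at the centre of its underside.
Not all that is in view belongs to the job. Of the things like the wedge, leave any that is pink; of the rest the larger one is meant. Leave any blue or turquoise look-alike of the stand alone.

How it is judged:
On the way, in this order (a step that is already met when the one before it is completed fails the run):
1. either side of the seam has been opened to at least 7 mm ((z of cover_left in the frame of slot_left above 0.007 m or z of cover_right in the frame of slot_right above 0.007 m)), for 0.1 s.
2. both sides of the seam have been opened to at least 7 mm (z of cover_left in the frame of slot_left above 0.007 m and z of cover_right in the frame of slot_right above 0.007 m), for 0.1 s.
3. both sides of the seam have been opened to at least 11 mm (z of cover_left in the frame of slot_left above 0.011 m and z of cover_right in the frame of slot_right above 0.011 m), for 0.2 s.
At the end, for the whole second after the job is handed in: The seam is open at least 11 mm on the left and on the right, the cover is level with the housing within 0.02 rad (2.8 mm from side to side), and the wedge lies at rest flat on its underside on the bench, its origin within 5 mm of the bench top and tilted less than 0.1 rad (all of step 3 and angle between the z axis of cover and the z axis of housing, either way round below 0.02 rad and angle between wedge's own z axis and vertical below 0.1 rad and height (world z) of wedge between -0.005 and 0.005 m and linear speed of wedge below 0.02 m/s); the robot touches nothing.
It fails at once if one side of the cover gets more than 7.5 mm ahead of the other (cover cocked by more than 0.054 rad) (angle between the z axis of cover and the z axis of housing, either way round above 0.054 rad).
It fails at once if the fingers or the arm push the cover (more than 3 N) (contact force between any of the fingers, the arm and cover above 3 N).
It fails at once if the wedge is dropped or thrown (faster than 0.7 m/s out of the fingers) (linear speed of wedge above 0.7 m/s and contact force between the fingers and wedge below 0.3 N).
It fails at once if a bystander is moved by more than 30 mm (distance of any of spanner, grease_tin, parts_tray from where it was at the start of the episode above 0.03 m).
It also fails if it takes over 72 s, if anything falls off the work surface, if the arm or the gripper's body presses on something with over 40 N, if the wrist force passes 120 N, or if a joint passes its speed limit or range.

## Working session

There is one attempt and no reset: what is moved stays moved. The work goes in short steps, Python scripts to look and compute and a tool call to move; the robot and the scene stay as the last step left them, time stands still between calls to the robot, and variables do not carry over. Pictures are saved under pics/ and viewed, at most 12 in all, crops included, and the job is handed in when it is done.

Besides the shell and the picture viewer there is one more tool, called after "Request:" as name(argument=value, ...) on one line, values as JSON. step_arm: Moves the arm, as the interface text tells. Its arguments: {"type":"object","properties":{"commands":{"type":"array"},"gripper":{"type":"number"},"force":{"type":"number"}},"required":["commands"]}

```bash
ls; mkdir -p pics; python3 - <<'E'
from bench import ctrl
import cv2,numpy as np
a=ctrl.get_image("scene");b=ctrl.get_image("top")
cv2.imwrite("pics/s.png",cv2.cvtColor(a,cv2.COLOR_RGB2BGR));cv2.imwrite("pics/t.png",cv2.cvtColor(b,cv2.COLOR_RGB2BGR))
for n in("scene","top","wrist"):print(n,ctrl.camera_model(n))
print(ctrl.get_state())
E
```

```text
pics
scene {'fx': 482.67812550840114, 'fy': 482.67812550840114, 'cx': 287.0162468204947, 'cy': 209.24813980190663, 'k1': -0.10584377450480197, 'R': array([[-0.57381398,  0.81896007, -0.00647471],
       [ 0.65286965,  0.45263902, -0.60735421],
       [-0.49446814, -0.35273548, -0.79440477]]), 't': array([ 0.39664419, -0.26487627,  1.49667608])}
top {'fx': 486.74855279756827, 'fy': 486.74855279756827, 'cx': 279.2654439598989, 'cy': 209.71876220723138, 'k1': -0.09107667485671157, 'R': array([[ 0.01527949, -0.99987583,  0.00385487],
       [-0.99071248, -0.0156602 , -0.13506864],
       [ 0.13511224, -0.00175529, -0.99082874]]), 't': array([-0.0876952 ,  0.5727076 ,  1.14054183])}
wrist {'fx': 295.43244484111716, 'fy': 295.43244484111716, 'cx': 277.9191438550721, 'cy': 204.2470572412971, 'k1': 0.020049427127613064, 'T_tool_cam': array([[-3.09323884e-04, -9.63955310e-01, -2.66064025e-01,
         7.31696639e-02],
       [ 9.99999896e-01, -2.08976060e-04, -4.05467327e-04,
        -1.42827086e-03],
       [ 3.35251371e-04, -2.66064123e-01,  9.63955274e-01,
        -1.46174882e-01],
       [ 0.00000000e+00,  0.00000000e+00,  0.00000000e+00,
         1.00000000e+00]])}
{'time': 0.1, 'joint_positions': array([ 1.31208202,  0.32175443, -0.07008318,  1.45155711,  0.02260079,
        1.37079422, -0.05691805]), 'qd': array([-0.0006    , -0.00177239, -0.00118065, -0.00277016,  0.00130201,
       -0.00019023,  0.00061439]), 'joint_torque': array([-1.29988011e-04, -4.92571986e+01, -4.05998155e-01, -3.13397276e+01,
       -6.42851670e-02,  3.95404233e-02,  7.57602902e-05]), 'position': array([ 0.17496389, -0.62551901,  0.23556518]), 'tool_rot': array([-3.11072927e+00, -4.26990872e-01,  5.14897545e-04]), 'ft_force': array([-0.10418919,  0.38049958, -0.92738911]), 'torque': array([ 0.00915315, -0.00963862,  0.05051434]), 'grip_force': 0.0, 'grip_width': 1.0001322549066698}
```

View pics/s.png

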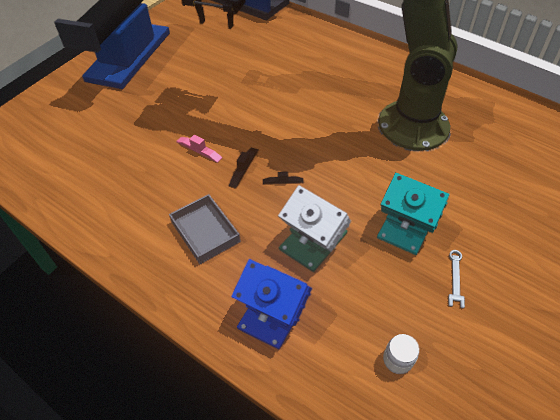

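View pics/t.png

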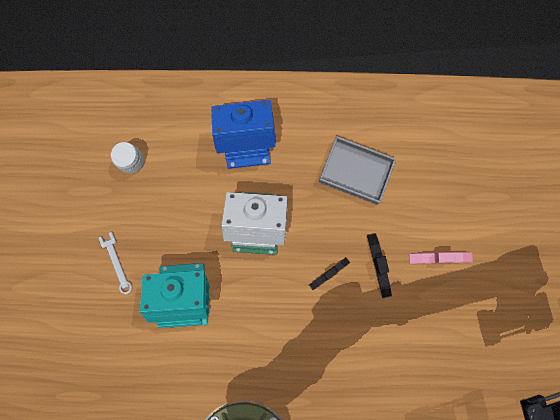

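The scene picture shows the white gearbox at (315,220) on its green stand. The top picture shows it at (255,218), with the larger black wedge at (380,265). The small black bar at (330,273), the pink bar, and the blue and teal gearboxes are decoys.

```bash
cat > h.py <<'E'
import numpy as np, cv2
from scipy.spatial.transform import Rotation as Ro
from scipy.optimize import least_squares
from bench import ctrl
def cam(n,st=None):
    m=ctrl.camera_model(n)
    if n=="wrist":
        T=np.array(m["T_tool_cam"]); W=np.eye(4); W[:3,:3]=Ro.from_rotvec(st["tool_rot"]).as_matrix(); W[:3,3]=st["position"]
        C=np.linalg.inv(W@T); m["R"],m["t"]=C[:3,:3],C[:3,3]
    return m
def proj(m,X):
    c=np.atleast_2d(X)@np.array(m["R"]).T+m["t"]; s=c[:,:2]/c[:,2:]; s=s*(1+m["k1"]*(s**2).sum(1,keepdims=True))
    return s*[m["fx"],m["fy"]]+[m["cx"],m["cy"]]
def plane(m,uv,z):
    d=(np.array(uv,float)-[m["cx"],m["cy"]])/[m["fx"],m["fy"]]; s=d.copy()
    for _ in range(10): s=d/(1+m["k1"]*(s**2).sum())
    r=np.array(m["R"]).T@np.r_[s,1]; o=-np.array(m["R"]).T@m["t"]
    return o+r*(z-o[2])/r[2]
def house(p):  # p=(x,y,yaw) of stand -> R, ledge centre
    R=Ro.from_euler("z",p[2]).as_matrix()@Ro.from_euler("y",25,degrees=True).as_matrix()
    return R, np.array([p[0],p[1],0])+Ro.from_euler("z",p[2]).apply([.005,0,.110])
def crop(img,cx,cy,w,h,k): 
    x,y=int(cx-w/2),int(cy-h/2); return cv2.resize(img[y:y+h,x:x+w],None,fx=k,fy=k,interpolation=cv2.INTER_CUBIC)
def save(f,a): cv2.imwrite(f,cv2.cvtColor(a,cv2.COLOR_RGB2BGR))
E
python3 - <<'E'
from h import *
s=cv2.imread("pics/s.png");t=cv2.imread("pics/t.png")
A=np.hstack([crop(s,315,225,100,75,4),crop(t,255,220,100,75,4)]);B=np.hstack([crop(s,245,168,100,75,4),crop(t,380,265,100,75,4)])
cv2.imwrite("pics/c1.png",np.vstack([A,B]))
m=cam("top")
for uv in[(373,235),(386,296),(380,265)]:print(plane(m,uv,.008))
print(plane(m,(255,215),.12))
E
```

```text
[ 0.51861122 -0.31233805  0.008     ]
[ 0.36916493 -0.34341719  0.008     ]
[ 0.44468961 -0.32913673  0.008     ]
[ 0.55009245 -0.02417915  0.12      ]
```

View pics/c1.png

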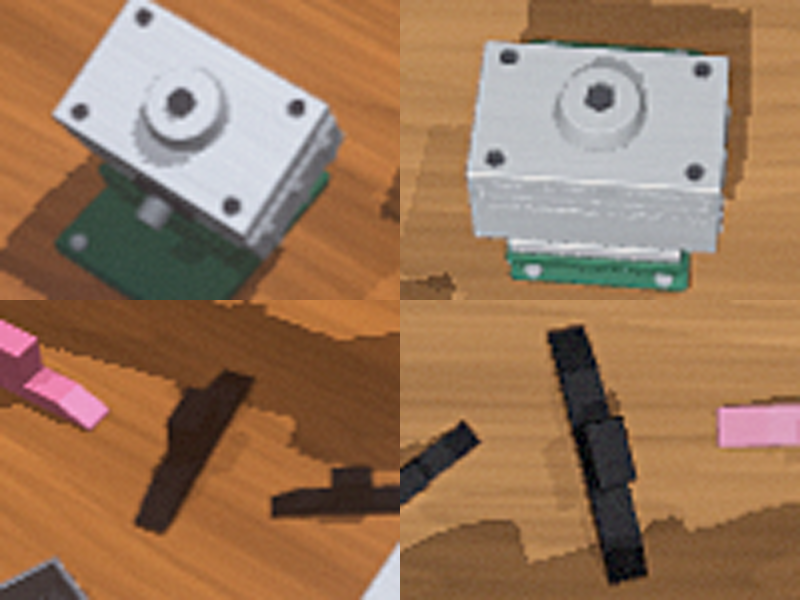

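The crop shows the cover's top-face corners and the wedge tips in both views. I'll fit the poses from them.

```bash
python3 - <<'E'
from h import *
f=lambda P,o,off=(0,0):[(np.array(p,float)-off+.5)/4-.5+o for p in P]
G={"scene":((265,187),(0,0),[(55,113),(245,235),(328,105)],[(45,-70),(45,70),(-45,70)]),
   "top":((205,182),(400,0),[(485,42),(728,57),(470,177),(717,192)],[(45,70),(45,-70),(-45,70),(-45,-70)])}
def res(p):
    R,c=house(p);r=[]
    for n,(o,off,P,X) in G.items():
        r.append(proj(cam(n),c+np.array([(x/1e3,y/1e3,.0228) for x,y in X])@R.T)-f(P,o,off))
    return np.vstack(r).ravel()
s=least_squares(res,[.54,-.02,0]);print(s.x,s.fun.round(1))
Wd={"scene":((195,130),(0,300),[(222,370),(254,377),(136,523),(160,532)],[(-1,-1),(-1,1),(1,-1),(1,1)]),
   "top":((330,227),(400,300),[(550,332),(583,325),(613,583),(648,575)],[(1,1),(1,-1),(-1,1),(-1,-1)])}
def resw(p):
    R=Ro.from_euler("z",p[2]).as_matrix();r=[]
    for n,(o,off,P,X) in Wd.items():
        if n=="scene":
            uv=np.array(f(P,o,off)); C=np.array([uv[:2].mean(0),uv[2:].mean(0)])
            q=proj(cam(n),[p[0],p[1],0]+np.array([(-.08,0,.0025),(.08,0,.0025)])@R.T); r.append(q-C)
        else: r.append(proj(cam(n),[p[0],p[1],0]+np.array([(.08*x,.012*y,.0025) for x,y in X])@R.T)-f(P,o,off))
    return np.vstack(r).ravel()
s=least_squares(resw,[.445,-.33,.2]);print(s.x,s.fun.round(1))
E
```

```text
[ 0.54408451 -0.02201313 -0.04848766] [-1.3  0.1 -0.5 -0.3  0.2 -0.6 -0.5 -0.  -0.2  0.1 -1.6 -0.1  0.6  0.3]
[ 0.44514164 -0.32791473  0.24691329] [-0.3 -0.4 -0.4 -0.4 -0.8  0.   0.2 -0.5 -0.4  0.4  0.2  0. ]
```

```bash
cat >> h.py <<'E'
def plan(pos,R,st=None):
    st=st or ctrl.get_state(); R0=Ro.from_rotvec(st["tool_rot"]).as_matrix()
    print("travel",(R0.T@(np.array(pos)-st["position"])).round(4),"turn",np.degrees(Ro.from_matrix(R0.T@R).as_rotvec()).round(2))
def down(yaw): return Ro.from_euler("z",yaw).as_matrix()@np.diag([1.,-1,-1])  # tool x along yaw, pointing down
E
python3 -c "
from h import *
plan([.445,-.328,.15],down(.247))"
```

```text
travel [ 0.3402 -0.2136  0.0859] turn [-0.1   0.01  1.48]
```

Request:
step_arm(commands=[{"travel": [0.037,-0.0235,0.0094],"turn": [0,0,0.3]},{"travel": [0.074,-0.047,0.0188],"turn": [0,0,0.6]},{"travel": [0.111,-0.0705,0.0282],"turn": [0,0,0.9]},{"travel": [0.148,-0.094,0.0376],"turn": [0,0,1.2]},{"travel": [0.185,-0.1175,0.047],"turn": [0,0,1.48]}], gripper=1.0)

```text
time: 0.6
position: [0.3224, -0.4613, 0.1888]
tool_rot: [-3.117, -0.386, 0.001]
ft_force: [0.5, -0.9, -0.2]
grip_width: 1.0
grip_force: 0.0
```

Request:
step_arm(commands=[{"travel": [0.037,-0.0235,0.0094],"turn": [0,0,0]},{"travel": [0.074,-0.047,0.0188],"turn": [0,0,0]},{"travel": [0.111,-0.0705,0.0282],"turn": [0,0,0]},{"travel": [0.155,-0.096,0.039],"turn": [0,0,0]},{"travel": [0.155,-0.096,0.039],"turn": [0,0,0]}])

```text
time: 1.1
position: [0.4531, -0.324, 0.149]
tool_rot: [-3.11, -0.404, -0.002]
ft_force: [-1.2, -0.0, -0.7]
grip_width: 0.998
grip_force: 0.0
```

```bash
python3 - <<'E'
from h import *
st=ctrl.get_state();m=cam("wrist",st);a=ctrl.get_image("wrist");save("pics/w1.png",a)
print(st["position"],st["tool_rot"],st["ft_force"])
R=Ro.from_euler("z",.247).as_matrix()
for X in[(.08,.012,.0025),(.08,-.012,.0025),(-.08,.012,.0025),(-.08,-.012,.0025),(.02,.012,.044),(.02,-.012,.044),(-.02,.012,.044),(-.02,-.012,.044)]:
    print(X,proj(m,[.4451,-.3279,0]+R@X).round(1))
E
```

```text
[ 0.4530846 -0.3240449  0.1490336] [-3.11041402e+00 -4.04110837e-01 -2.37604785e-03] [-1.15731141 -0.02144662 -0.74058179]
(0.08, 0.012, 0.0025) [[270.4 124.8]]
(0.08, -0.012, 0.0025) [[295.5 125.1]]
(-0.08, 0.012, 0.0025) [[269.8 275.5]]
(-0.08, -0.012, 0.0025) [[291.6 275.8]]
(0.02, 0.012, 0.044) [[268.7 196.1]]
(0.02, -0.012, 0.044) [[296.1 196.4]]
(-0.02, 0.012, 0.044) [[268.6 238.7]]
(-0.02, -0.012, 0.044) [[294.9 239.1]]
```

View pics/w1.png

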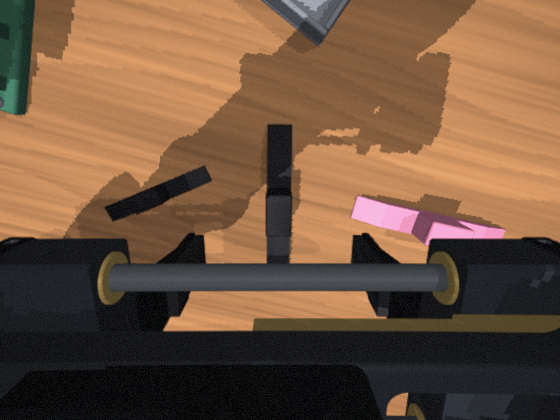

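The wedge tip is at columns 268–292, row 125, so the wedge lies about 2.5 mm to the left of my estimate. Otherwise it lines up.

```bash
python3 -c "
from h import *
plan([.4445,-.3257,.0225],down(.247))"
```

```text
travel [-0.0058 -0.0029  0.1269] turn [-0.16 -0.01  0.46]
```

Request:
step_arm(commands=[{"travel": [-0.0058,-0.0029,0.03],"turn": [-0.16,0,0.46]},{"travel": [-0.0058,-0.0029,0.06],"turn": [-0.16,0,0.46]},{"travel": [-0.0058,-0.0029,0.085],"turn": [-0.16,0,0.46]},{"travel": [-0.0058,-0.0029,0.1],"turn": [-0.16,0,0.46]},{"travel": [-0.0058,-0.0029,0.1],"turn": [-0.16,0,0.46]}])

```text
time: 1.65
position: [0.4399, -0.3306, 0.0484]
tool_rot: [-3.119, -0.372, 0.005]
ft_force: [0.1, 0.4, 0.3]
grip_width: 1.0
grip_force: 0.0
```

```bash
python3 -c "
from h import *
plan([.4445,-.3257,.0225],down(.247));print(ctrl.get_state()['position'])"
```

```text
travel [ 0.0057 -0.0036  0.0259] turn [-0.03  0.18 -0.54]
[ 0.43985241 -0.33057956  0.04839634]
```

Request:
step_arm(commands=[{"travel": [0.005,-0.003,0.01],"turn": [0,0,0]},{"travel": [0.005,-0.003,0.018],"turn": [0,0,0]},{"travel": [0.005,-0.003,0.022],"turn": [0,0,0]},{"travel": [0.005,-0.003,0.025],"turn": [0,0,0]},{"travel": [0.005,-0.003,0.025],"turn": [0,0,0]}])

```text
time: 2.15
position: [0.4461, -0.3266, 0.0254]
tool_rot: [3.116, 0.374, 0.0]
ft_force: [-0.3, -0.3, -0.1]
grip_width: 0.999
grip_force: 0.0
```

```bash
python3 -c "
from h import *
plan([.4445,-.3257,.0225],down(.247));print(ctrl.get_state()['position'])"
```

```text
travel [-0.0014 -0.0013  0.0029] turn [ 0.16  0.02 -0.46]
[ 0.44613641 -0.326628    0.02541125]
```

Request:
step_arm(commands=[{"travel": [-0.001,-0.001,0.002],"turn": [0,0,0]},{"travel": [-0.001,-0.001,0.002],"turn": [0,0,0]},{"travel": [-0.001,-0.001,0.002],"turn": [0,0,0]}])

```text
time: 2.45
position: [0.4451, -0.326, 0.0237]
tool_rot: [3.116, 0.374, 0.001]
ft_force: [-0.2, -0.9, 0.2]
grip_width: 0.999
grip_force: 0.0
```

Request:
step_arm(commands=[{"travel": [0,0,0],"turn": [0,0,0]},{"travel": [0,0,0],"turn": [0,0,0]},{"travel": [0,0,0],"turn": [0,0,0]},{"travel": [0,0,0],"turn": [0,0,0]},{"travel": [0,0,0],"turn": [0,0,0]}], gripper=0, force=20)

```text
time: 2.95
position: [0.445, -0.3259, 0.0235]
tool_rot: [3.116, 0.374, 0.0]
ft_force: [-0.9, 0.5, -0.1]
grip_width: 0.633
grip_force: 0.0
```

Request:
step_arm(commands=[{"travel": [0,0,0],"turn": [0,0,0]},{"travel": [0,0,0],"turn": [0,0,0]},{"travel": [0,0,0],"turn": [0,0,0]},{"travel": [0,0,0],"turn": [0,0,0]}], force=60)

```text
time: 3.35
position: [0.4451, -0.3259, 0.0235]
tool_rot: [3.116, 0.374, 0.0]
ft_force: [0.3, -0.3, -0.4]
grip_width: 0.269
grip_force: 60.1
```

```bash
python3 -c "
from h import *
s=ctrl.get_state();print(s['position'],s['tool_rot'],s['grip_force'],s['grip_width']);plan([.4445,-.3257,.12],down(.247))"
```

```text
[ 0.44505747 -0.32587495  0.02354008] [3.11634248e+00 3.74171578e-01 4.91359643e-04] 60.05119493231177 0.26928250807273013
travel [-0.0005 -0.     -0.0965] turn [ 0.17  0.   -0.46]
```

```bash
cat >> h.py <<'E'
HP=[.5441,-.0220,-.0485]; D=.0235   # stand pose; TCP above wedge underside
def tcp(y,z,x=0,p=None):  # wedge origin at ledge coords (mm)
    R,c=house(p or HP); return c+R@np.array([x/1e3,y/1e3,z/1e3+D]), np.c_[R[:,1],R[:,0],-R[:,2]]
E
python3 -c "
from h import *
plan(*tcp(-240,10)); print(tcp(-240,10)[0])"
```

```text
travel [ 0.1185 -0.0359 -0.1169] turn [ 21.59 -15.92 -72.32]
[ 0.55159975 -0.26264657  0.14036131]
```

Request:
step_arm(commands=[{"travel": [0,0,-0.015],"turn": [0,0,0]},{"travel": [0.0,0,-0.04],"turn": [0,0,0]},{"travel": [0.012,-0.0036,-0.065],"turn": [2.16,-1.59,-7.23]},{"travel": [0.024,-0.0072,-0.085],"turn": [4.32,-3.18,-14.46]},{"travel": [0.036,-0.011,-0.1],"turn": [6.48,-4.78,-21.7]}])

```text
time: 3.85
position: [0.4782, -0.307, 0.1266]
tool_rot: [-2.895, -0.931, 0.145]
ft_force: [0.6, -0.1, -0.8]
grip_width: 0.27
grip_force: 60.0
```

```bash
python3 -c "
from h import *
s=ctrl.get_state();print(s['joint_positions'].round(2),s['grip_force'],s['grip_width']);plan(*tcp(-240,10))"
```

```text
[ 0.84  0.35 -0.39  1.66  0.13  1.29 -0.53] 59.99807680025697 0.2700587914910986
travel [ 0.0845  0.0047 -0.0196] turn [ 15.21 -11.07 -50.4 ]
```

Request:
step_arm(commands=[{"travel": [0.012,0.0005,-0.006],"turn": [2.1,-1.55,-7.0]},{"travel": [0.024,0.001,-0.012],"turn": [4.2,-3.1,-14.0]},{"travel": [0.036,0.002,-0.016],"turn": [6.3,-4.6,-21.0]},{"travel": [0.048,0.003,-0.018],"turn": [8.5,-6.2,-28.0]},{"travel": [0.06,0.0035,-0.019],"turn": [10.7,-7.8,-35.5]}])

```text
time: 4.35
position: [0.531, -0.276, 0.1396]
tool_rot: [-2.32, -1.677, 0.354]
ft_force: [-0.4, -0.5, -1.8]
grip_width: 0.267
grip_force: 60.0
```

```bash
python3 -c "
from h import *
s=ctrl.get_state();print(s['joint_positions'].round(2),s['grip_force'],s['grip_width']);plan(*tcp(-240,10))"
```

```text
[ 0.72  0.58 -0.48  1.38  0.28  1.6  -0.1 ] 59.99806369654834 0.26672935607546644
travel [ 0.019  0.014 -0.007] turn [  4.42  -3.33 -14.89]
```

Request:
step_arm(commands=[{"travel": [0.009,0.007,-0.0035],"turn": [2.0,-1.5,-7.0]},{"travel": [0.018,0.013,-0.007],"turn": [4.0,-3.0,-13.5]},{"travel": [0.018,0.013,-0.007],"turn": [4.0,-3.0,-13.5]},{"travel": [0.018,0.013,-0.007],"turn": [4.0,-3.0,-13.5]},{"travel": [0.018,0.013,-0.007],"turn": [4.0,-3.0,-13.5]}])

```text
time: 4.85
position: [0.5491, -0.2642, 0.1401]
tool_rot: [-2.06, -1.898, 0.421]
ft_force: [0.0, -0.8, -1.0]
grip_width: 0.272
grip_force: 60.0
```

```bash
python3 -c "
from h import *
s=ctrl.get_state();print(s['joint_positions'].round(2),s['grip_force'],s['grip_width']);plan(*tcp(-240,10));m=cam('wrist',s);save('pics/w2.png',ctrl.get_image('wrist'))
R,c=house(HP)
for n,X in dict(ledge=[(45,-70,0),(-45,-70,0),(0,-70,0)],cov=[(45,-70,4.8),(-45,-70,4.8)],top=[(45,-70,22.8),(-45,-70,22.8),(45,70,22.8),(-45,70,22.8)]).items(): print(n,proj(m,c+np.array(X)/1e3@R.T).round(0).tolist())
"
```

```text
[ 0.67  0.66 -0.51  1.3   0.35  1.69  0.07] 59.99953583814204 0.27167190252416745
travel [ 0.0018  0.002  -0.0013] turn [ 0.46 -0.37 -1.82]
ledge [[361.0, -88.0], [177.0, -82.0], [269.0, -85.0]]
cov [[364.0, -95.0], [174.0, -89.0]]
top [[377.0, -127.0], [159.0, -120.0], [422.0, -873.0], [66.0, -861.0]]
```

View pics/w2.png

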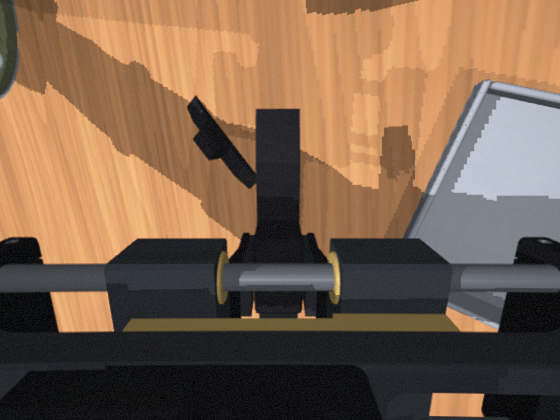

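The wrist view shows the wedge held straight, with its tip at columns 257–300, row 108. The gearbox is not in view yet, so I'll move closer.

Request:
step_arm(commands=[{"travel": [0.02,0.002,0.0],"turn": [0.4,-0.3,-1.6]},{"travel": [0.04,0.002,0.0],"turn": [0.4,-0.3,-1.6]},{"travel": [0.062,0.002,0.0],"turn": [0.4,-0.3,-1.6]},{"travel": [0.062,0.002,0.0],"turn": [0.4,-0.3,-1.6]},{"travel": [0.062,0.002,0.0],"turn": [0.4,-0.3,-1.6]}])

```text
time: 5.4
position: [0.5566, -0.1995, 0.1387]
tool_rot: [-2.021, -1.93, 0.425]
ft_force: [-0.8, -0.5, -0.9]
grip_width: 0.269
grip_force: 60.0
```

```bash
python3 -c "
from h import *
s=ctrl.get_state();plan(*tcp(-180,10));m=cam('wrist',s);save('pics/w3.png',ctrl.get_image('wrist'))
R,c=house(HP);Rt=Ro.from_rotvec(s['tool_rot']).as_matrix()
print('tip',proj(m,s['position']+Rt@[.08,.0,D-.0025]))
for n,X in dict(ledge=[(45,-70,0),(-45,-70,0),(0,-70,0)],cov=[(45,-70,4.8),(-45,-70,4.8)],top=[(45,-70,22.8),(-45,-70,22.8),(45,70,22.8),(-45,70,22.8)]).items(): print(n,proj(m,c+np.array(X)/1e3@R.T).round(0).tolist())
"
```

```text
travel [-0.0033 -0.0025 -0.0007] turn [ 0.05 -0.03  0.14]
tip [[276.51158527 111.63008177]]
ledge [[354.0, 62.0], [191.0, 61.0], [272.0, 62.0]]
cov [[356.0, 60.0], [188.0, 59.0]]
top [[366.0, 52.0], [177.0, 52.0], [407.0, -428.0], [132.0, -430.0]]
```

View pics/w3.png

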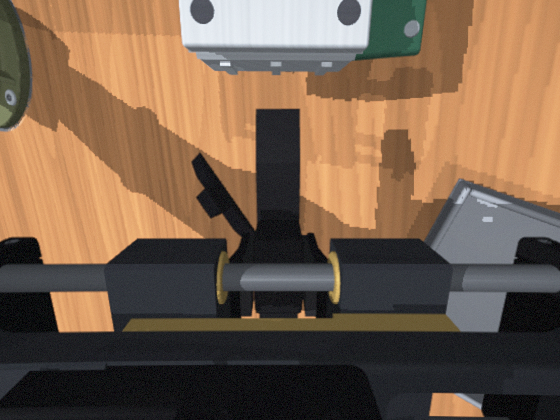

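The cover's right top edge runs from about (183,46) to (370,46), and the wedge tip is at (278,108). I'll measure the edge numerically and update the housing pose.

```bash
python3 -c "
from h import *
a=cv2.imread('pics/w3.png').astype(float).mean(2)
u=np.arange(200,355,5);v=[np.argmin(np.diff(a[30:58,k]))+30.5 for k in u]
pf=np.polyfit(u,v,1);print(np.round(pf,4),np.round(v,0))
r=a[25];d=np.diff(r);print('L',np.argmax(d[150:220])+150,'R',np.argmin(d[340:400])+340)
s=ctrl.get_state();print(s['position'],s['tool_rot']);m=cam('wrist',s);
HPn=[.5451,-.0203,-.0485]
for p in(HP,HPn):
  R,c=house(p);q=proj(m,c+np.array([(45,-70,22.8),(-45,-70,22.8),(45,-50,22.8),(-45,-50,22.8)])/1e3@R.T);print(q.round(1).tolist())
"
```

```text
[1.02000e-02 4.41573e+01] [46. 46. 46. 46. 46. 46. 46. 48. 46. 46. 48. 46. 46. 48. 46. 46. 46. 46.
 48. 48. 48. 48. 48. 48. 48. 48. 48. 48. 48. 48. 46.]
L 180 R 369
[ 0.55636431 -0.20089645  0.13851393] [-2.02327558 -1.9277636   0.42606264]
[[366.0, 48.5], [176.7, 48.3], [369.8, -0.5], [172.3, -0.7]]
[[368.3, 44.2], [177.8, 44.0], [372.2, -5.4], [173.4, -5.6]]
```

```bash
sed -i 's/^HP=.*;/HP=[.5448,-.0210,-.0535];/' h.py; cat >> h.py <<'E'
def where(p=None):  # wedge origin in ledge coords, mm; tilt errors deg
    s=ctrl.get_state();R,c=house(p or HP);Rt=Ro.from_rotvec(s["tool_rot"]).as_matrix()
    o=R.T@(s["position"]+Rt@[0,0,D]-c)*1e3; f=R.T@s["ft_force"]
    print("wedge xyz",o.round(2),"tip in R/L",round(150+o[1]-0,1) if o[1]<0 else round(150-o[1],1),"F(h)",f.round(1),"err",np.degrees(Ro.from_matrix(np.c_[R[:,1],R[:,0],-R[:,2]].T@Rt).as_rotvec()).round(2),"grip",round(s["grip_force"]),round(s["grip_width"],3),"t",s["time"])
E
python3 -c "
from h import *
where();plan(*tcp(-154,1.2))"
```

```text
Traceback (most recent call last):
  File "h.py", line 29
    HP=[.5448,-.0210,-.0535]; TCP above wedge underside
                                  ^^^^^
SyntaxError: invalid syntax
```

```bash
sed -i 's/^HP=.*/HP=[.5448,-.0210,-.0535]; D=.0235/' h.py
python3 -c "
from h import *
where();plan(*tcp(-154,1.2))"
```

```text
wedge xyz [   2.62 -179.06    9.18] tip in R/L -29.1 F(h) [ 0.  -0.9 -1.1] err [-0.04 -0.09 -0.28] grip 60 0.274 t 5.45
travel [ 0.025  -0.0025  0.0079] turn [0.04 0.09 0.28]
```

Request:
step_arm(commands=[{"travel": [0.008,-0.0025,0.003],"turn": [0,0,0.3]},{"travel": [0.016,-0.0025,0.006],"turn": [0,0,0.3]},{"travel": [0.022,-0.0025,0.008],"turn": [0,0,0.3]},{"travel": [0.022,-0.0025,0.008],"turn": [0,0,0.3]},{"travel": [0.022,-0.0025,0.008],"turn": [0,0,0.3]}])

```text
time: 5.95
position: [0.5518, -0.1789, 0.1321]
tool_rot: [-2.029, -1.922, 0.427]
ft_force: [-0.1, 0.1, -0.2]
grip_width: 0.268
grip_force: 60.0
```

```bash
python3 -c "
from h import *
where();plan(*tcp(-150,1.2))
save('pics/s2.png',np.hstack([crop(ctrl.get_image('scene'),315,225,100,110,4),crop(ctrl.get_image('top'),270,225,100,110,4)]))
where()"
```

```text
wedge xyz [ 1.500e-01 -1.573e+02  9.400e-01] tip in R/L -7.3 F(h) [-0.   0.1 -0.2] err [-0.03 -0.05  0.03] grip 60 0.268 t 5.95
travel [ 0.0073 -0.0001 -0.0003] turn [ 0.03  0.05 -0.03]
wedge xyz [   0.2  -157.84    1.05] tip in R/L -7.8 F(h) [ 0.4 -0.7 -1. ] err [-0.04 -0.04  0.08] grip 60 0.274 t 6.05
```

View pics/s2.png

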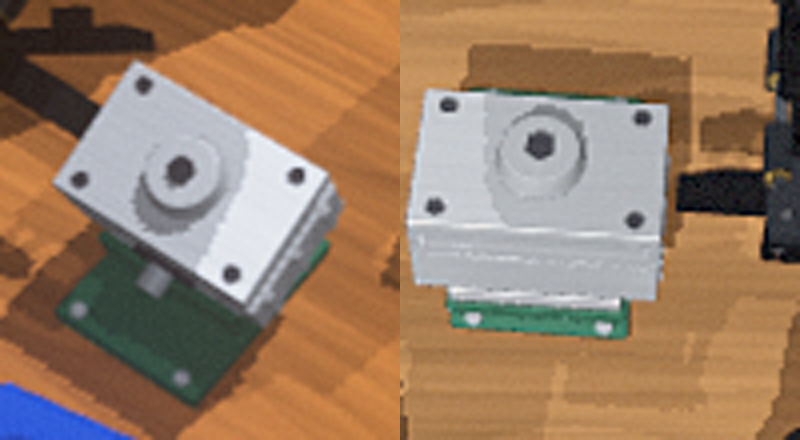

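The wedge tip sits just outside the right mouth, mid-length and aligned (top panel, tip at about (680,188)). I'll move it into the seam gently.

Request:
step_arm(commands=[{"travel": [0.005,0,0],"turn": [0,0,0]},{"travel": [0.01,0,0],"turn": [0,0,0]},{"travel": [0.0145,0,0],"turn": [0,0,0]},{"travel": [0.017,0,0],"turn": [0,0,0]},{"travel": [0.017,0,0],"turn": [0,0,0]}])

```text
time: 6.55
position: [0.5529, -0.1612, 0.1322]
tool_rot: [-2.028, -1.923, 0.426]
ft_force: [-0.9, -0.8, -1.4]
grip_width: 0.268
grip_force: 60.0
```

```bash
python3 -c "
from h import *
where()"
```

```text
wedge xyz [   0.22 -139.6     1.05] tip in R/L 10.4 F(h) [-0.2 -0.9 -1.6] err [-0.04 -0.04 -0.02] grip 60 0.268 t 6.55
```

Request:
step_arm(commands=[{"travel": [-0.001,0,0.0005],"turn": [0,0,0]},{"travel": [-0.001,0,0.001],"turn": [0,0,0]},{"travel": [-0.001,0,0.001],"turn": [0,0,0]}])

```text
time: 6.85
position: [0.5526, -0.163, 0.1316]
tool_rot: [-2.03, -1.922, 0.425]
ft_force: [1.2, -0.1, 1.2]
grip_width: 0.271
grip_force: 60.0
```

Request:
step_arm(commands=[{"travel": [0,0,0.0005],"turn": [0,0,0]},{"travel": [0,0,0.001],"turn": [0,0,0]},{"travel": [0,0,0.001],"turn": [0,0,0]}])

```text
time: 7.15
position: [0.5524, -0.1632, 0.1312]
tool_rot: [-2.03, -1.922, 0.425]
ft_force: [1.5, -0.5, 5.7]
grip_width: 0.274
grip_force: 60.0
```

```bash
python3 -c "
from h import *
where();print(ctrl.get_state()['torque'])"
```

```text
wedge xyz [ 3.4000e-01 -1.4157e+02  4.0000e-02] tip in R/L 8.4 F(h) [-1.  -0.4  5.8] err [-0.12 -0.03  0.07] grip 60 0.274 t 7.15
[ 0.36316663 -0.41775792 -0.10966536]
```

Contact with the ledge shows at z≈0, so the model holds. First push on the right, to a tip depth of about 19 mm.

Request:
step_arm(commands=[{"travel": [0.003,0,-0.0005],"turn": [0,0,0]},{"travel": [0.006,0,-0.0005],"turn": [0,0,0]},{"travel": [0.009,0,-0.0005],"turn": [0,0,0]},{"travel": [0.011,0,-0.0005],"turn": [0,0,0]},{"travel": [0.011,0,-0.0005],"turn": [0,0,0]}])

```text
time: 7.65
position: [0.553, -0.1585, 0.1319]
tool_rot: [-2.04, -1.921, 0.435]
ft_force: [2.0, -12.1, 7.8]
grip_width: 0.269
grip_force: 60.0
```

```bash
python3 -c "
from h import *
where();print(ctrl.get_state()['torque'])"
```

```text
wedge xyz [   0.34 -137.02    0.77] tip in R/L 13.0 F(h) [ -0.9 -12.    8.2] err [-0.17 -0.48  0.48] grip 60 0.269 t 7.65
[-2.05144169 -0.40944567  0.95913767]
```

Request:
step_arm(commands=[{"travel": [0.001,0,0],"turn": [0,0,0]},{"travel": [0.002,0,0],"turn": [0,0,0]},{"travel": [0.003,0,0],"turn": [0,0,0]},{"travel": [0.003,0,0],"turn": [0,0,0]}])

```text
time: 8.05
position: [0.5532, -0.1559, 0.1319]
tool_rot: [-2.041, -1.92, 0.435]
ft_force: [3.4, -12.0, 7.1]
grip_width: 0.269
grip_force: 60.0
```

```bash
python3 -c "
from h import *
where();print(ctrl.get_state()['torque'])"
```

```text
wedge xyz [   0.48 -134.44    0.8 ] tip in R/L 15.6 F(h) [  0.6 -11.8   8.1] err [-0.2  -0.48  0.52] grip 60 0.269 t 8.05
[-2.17048371 -0.48305392  0.91653527]
```

Request:
step_arm(commands=[{"travel": [0.0015,0,0],"turn": [0,0,0]},{"travel": [0.003,0,0],"turn": [0,0,0]},{"travel": [0.0045,0,0],"turn": [0,0,0]},{"travel": [0.005,0,0],"turn": [0,0,0]},{"travel": [0.005,0,0],"turn": [0,0,0]}])

```text
time: 8.55
position: [0.5536, -0.1506, 0.1318]
tool_rot: [-2.04, -1.921, 0.434]
ft_force: [1.7, -12.6, 7.4]
grip_width: 0.269
grip_force: 60.0
```

```bash
python3 -c "
from h import *
where()
save('pics/s3.png',np.hstack([crop(ctrl.get_image('scene'),315,225,100,110,4),crop(ctrl.get_image('wrist'),280,75,200,150,2)[:440]]) if 0 else ctrl.get_image('wrist'));where()"
```

```text
wedge xyz [   0.59 -129.1     0.79] tip in R/L 20.9 F(h) [ -1.  -12.5   7.7] err [-0.2  -0.46  0.5 ] grip 60 0.269 t 8.55
wedge xyz [   0.61 -129.01    0.79] tip in R/L 21.0 F(h) [  0.7 -11.7   7.4] err [-0.21 -0.45  0.49] grip 60 0.272 t 8.6
```

Tip at 21 mm, so the right seam is at about 8.7 mm. I'll retract, lift and cross over to the left.

Request:
step_arm(commands=[{"travel": [-0.012,0,0],"turn": [0,0,0]},{"travel": [-0.027,0,0],"turn": [0,0,0]},{"travel": [-0.045,0,0],"turn": [0,0,0]},{"travel": [-0.05,0,0],"turn": [0,0,0]},{"travel": [-0.05,0,-0.01],"turn": [0,0,0]}])

```text
time: 9.1
position: [0.5527, -0.1964, 0.1382]
tool_rot: [-2.029, -1.916, 0.43]
ft_force: [-0.4, 0.1, -1.6]
grip_width: 0.27
grip_force: 60.0
```

```bash
python3 -c "
from h import *
where();plan(*tcp(-170,78));plan(*tcp(170,78))"
```

```text
wedge xyz [  -0.89 -174.68    7.19] tip in R/L -24.7 F(h) [ 0.3  0.1 -1.7] err [0.23 0.02 0.22] grip 60 0.27 t 9.1
travel [ 0.0047  0.0005 -0.0708] turn [-0.23 -0.02 -0.22]
travel [ 0.3447 -0.0008 -0.0707] turn [-0.23 -0.02 -0.22]
```

Request:
step_arm(commands=[{"travel": [0,0,-0.025],"turn": [0,0,0]},{"travel": [0,0,-0.05],"turn": [0,0,0]},{"travel": [0.01,0,-0.071],"turn": [0,0,0]},{"travel": [0.04,0,-0.071],"turn": [0,0,0]},{"travel": [0.08,0,-0.071],"turn": [0,0,0]}])

```text
time: 9.6
position: [0.5895, -0.1166, 0.205]
tool_rot: [-2.034, -1.919, 0.425]
ft_force: [-0.5, 0.3, -1.2]
grip_width: 0.272
grip_force: 60.0
```

Request:
step_arm(commands=[{"travel": [0.04,0,0],"turn": [0,0,0]},{"travel": [0.08,0,0],"turn": [0,0,0]},{"travel": [0.12,0,0],"turn": [0,0,0]},{"travel": [0.16,0,0],"turn": [0,0,0]},{"travel": [0.2,0,0],"turn": [0,0,0]}])

```text
time: 10.1
position: [0.5995, 0.0862, 0.2045]
tool_rot: [-2.028, -1.923, 0.426]
ft_force: [0.2, -0.5, -1.3]
grip_width: 0.27
grip_force: 60.0
```

Request:
step_arm(commands=[{"travel": [0.035,0,0],"turn": [0,0,0]},{"travel": [0.065,0,0],"turn": [0,0,0]},{"travel": [0.065,0,0],"turn": [0,0,0]},{"travel": [0.065,0,0],"turn": [0,0,0]}])

```text
time: 10.5
position: [0.6028, 0.1501, 0.2041]
tool_rot: [-2.026, -1.925, 0.427]
ft_force: [0.2, -0.4, 0.0]
grip_width: 0.271
grip_force: 60.0
```

```bash
python3 -c "
from h import *
where();plan(*tcp(165,1.2));print(ctrl.get_state()['joint_positions'].round(2))"
```

```text
wedge xyz [-1.1000e-01  1.7394e+02  8.0280e+01] tip in R/L -23.9 F(h) [ 0.2 -0.4  0.1] err [-0.01 -0.1  -0.11] grip 60 0.271 t 10.5
travel [-0.0089  0.0001  0.0791] turn [0.01 0.1  0.11]
[ 0.16  0.69 -0.65  1.17  0.19  1.8  -0.5 ]
```

Request:
step_arm(commands=[{"travel": [-0.002,0,0.025],"turn": [0,0,0]},{"travel": [-0.004,0,0.05],"turn": [0,0,0]},{"travel": [-0.008,0,0.07],"turn": [0,0,0]},{"travel": [-0.009,0,0.079],"turn": [0,0,0]},{"travel": [-0.009,0,0.079],"turn": [0,0,0]}])

```text
time: 11.0
position: [0.5689, 0.1398, 0.1315]
tool_rot: [-2.03, -1.919, 0.429]
ft_force: [0.3, 0.1, -0.5]
grip_width: 0.273
grip_force: 60.0
```

Request:
step_arm(commands=[{"travel": [0,0,0],"turn": [0,0,0]}])

```text
time: 11.1
position: [0.5702, 0.1411, 0.1332]
tool_rot: [-2.031, -1.921, 0.425]
ft_force: [-0.2, 0.0, -0.3]
grip_width: 0.269
grip_force: 60.0
```

```bash
python3 -c "
from h import *
where();plan(*tcp(141,1.2))"
```

```text
wedge xyz [  0.88 163.26   2.49] tip in R/L -13.3 F(h) [-0.1 -0.  -0.4] err [-0.11  0.01  0.1 ] grip 60 0.269 t 11.1
travel [-0.0223 -0.0008  0.0013] turn [ 0.11 -0.01 -0.1 ]
```

Request:
step_arm(commands=[{"travel": [-0.003,-0.0005,0.001],"turn": [0,0,0]},{"travel": [-0.006,-0.0005,0.001],"turn": [0,0,0]},{"travel": [-0.009,-0.0005,0.001],"turn": [0,0,0]},{"travel": [-0.009,-0.0005,0.001],"turn": [0,0,0]}])

```text
time: 11.5
position: [0.5684, 0.1319, 0.1319]
tool_rot: [-2.03, -1.921, 0.426]
ft_force: [0.6, -0.3, -1.2]
grip_width: 0.268
grip_force: 60.0
```

```bash
python3 -c "
from h import *
where();plan(*tcp(141,1.2))"
```

```text
wedge xyz [  0.2  153.88   0.7 ] tip in R/L -3.9 F(h) [ 1.1 -0.3 -0.9] err [-0.07 -0.04  0.11] grip 60 0.268 t 11.5
travel [-0.0129 -0.0001 -0.0005] turn [ 0.07  0.04 -0.11]
```

Request:
step_arm(commands=[{"travel": [-0.004,0,-0.0004],"turn": [0,0,0]},{"travel": [-0.008,0,-0.0004],"turn": [0,0,0]},{"travel": [-0.012,0,-0.0004],"turn": [0,0,0]},{"travel": [-0.0135,0,-0.0004],"turn": [0,0,0]},{"travel": [-0.0135,0,-0.0004],"turn": [0,0,0]}])

```text
time: 12.0
position: [0.5676, 0.1186, 0.132]
tool_rot: [-2.03, -1.921, 0.426]
ft_force: [-1.0, 0.4, -0.8]
grip_width: 0.267
grip_force: 60.0
```

```bash
python3 -c "
from h import *
where()"
```

```text
wedge xyz [3.000e-02 1.406e+02 7.400e-01] tip in R/L 9.4 F(h) [-0.6  0.3 -1.1] err [-0.04 -0.03  0.09] grip 60 0.267 t 12.0
```

Request:
step_arm(commands=[{"travel": [-0.003,0,0.0007],"turn": [0,0,0]},{"travel": [-0.006,0,0.0007],"turn": [0,0,0]},{"travel": [-0.009,0,0.0007],"turn": [0,0,0]},{"travel": [-0.012,0,0.0007],"turn": [0,0,0]},{"travel": [-0.015,0,0.0007],"turn": [0,0,0]}])

```text
time: 12.5
position: [0.5667, 0.1104, 0.1327]
tool_rot: [-2.022, -1.925, 0.414]
ft_force: [1.5, 12.2, 2.2]
grip_width: 0.27
grip_force: 60.0
```

```bash
python3 -c "
from h import *
where()"
```

```text
wedge xyz [ -0.67 132.6    1.24] tip in R/L 17.4 F(h) [-0.2 12.3  2.3] err [-0.16  0.45 -0.34] grip 60 0.27 t 12.5
```

Request:
step_arm(commands=[{"travel": [-0.0025,0,0.0005],"turn": [0,0,0]},{"travel": [-0.005,0,0.0005],"turn": [0,0,0]},{"travel": [-0.0075,0,0.0005],"turn": [0,0,0]},{"travel": [-0.0085,0,0.0005],"turn": [0,0,0]},{"travel": [-0.0085,0,0.0005],"turn": [0,0,0]}])

```text
time: 13.0
position: [0.5662, 0.1012, 0.1324]
tool_rot: [-2.023, -1.925, 0.415]
ft_force: [2.4, 9.8, 3.6]
grip_width: 0.271
grip_force: 60.0
```

```bash
python3 -c "
from h import *
where()
save('pics/s3.png',np.hstack([crop(ctrl.get_image('scene'),315,225,100,110,4),crop(ctrl.get_image('top'),255,225,100,110,4)]));where()"
```

```text
wedge xyz [ -0.53 123.34   0.96] tip in R/L 26.7 F(h) [0.2 9.9 4.1] err [-0.18  0.37 -0.29] grip 60 0.271 t 13.0
wedge xyz [ -0.52 123.25   0.93] tip in R/L 26.8 F(h) [0.1 9.8 4.4] err [-0.17  0.36 -0.29] grip 60 0.267 t 13.1
```

View pics/s3.png

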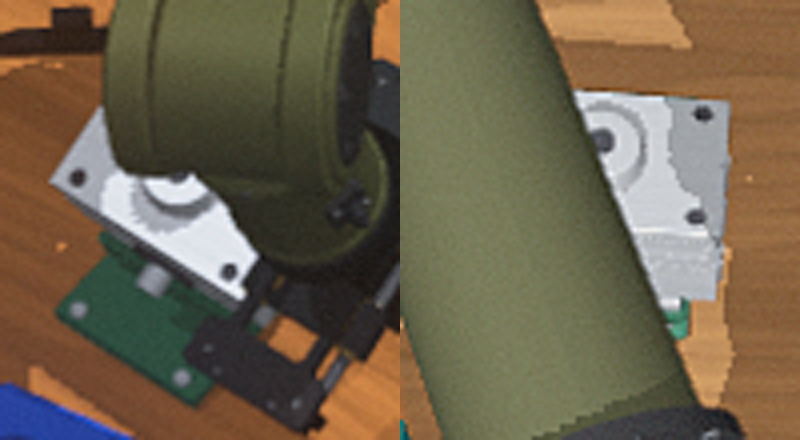

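The arm hides most of the view, but the wedge is in on the left with the tip at 26.8 mm (seam about 11 mm). Back to the right side for the full depth.

Request:
step_arm(commands=[{"travel": [0.012,0,-0.0005],"turn": [0,0,0]},{"travel": [0.027,0,-0.0005],"turn": [0,0,0]},{"travel": [0.045,0,-0.0005],"turn": [0,0,0]},{"travel": [0.054,0,-0.0005],"turn": [0,0,0]},{"travel": [0.054,0,-0.01],"turn": [0,0,0]}])

```text
time: 13.6
position: [0.5711, 0.1521, 0.139]
tool_rot: [-2.022, -1.925, 0.429]
ft_force: [0.3, -0.3, -0.7]
grip_width: 0.266
grip_force: 60.0
```

Request:
step_arm(commands=[{"travel": [0,0,-0.025],"turn": [0,0,0]},{"travel": [0,0,-0.05],"turn": [0,0,0]},{"travel": [-0.01,0,-0.071],"turn": [0,0,0]},{"travel": [-0.04,0,-0.071],"turn": [0,0,0]},{"travel": [-0.08,0,-0.071],"turn": [0,0,0]}])

```text
time: 14.1
position: [0.5988, 0.0692, 0.2056]
tool_rot: [-2.026, -1.927, 0.424]
ft_force: [0.4, 0.3, -0.4]
grip_width: 0.273
grip_force: 60.0
```

```bash
python3 -c "
from h import *
where();plan(*tcp(-168,78))"
```

```text
wedge xyz [-0.35 92.97 81.76] tip in R/L 57.0 F(h) [ 0.5  0.3 -0.3] err [-0.12 -0.02 -0.19] grip 60 0.273 t 14.1
travel [-0.261  -0.0005  0.0039] turn [0.12 0.02 0.19]
```

Request:
step_arm(commands=[{"travel": [-0.042,0,0],"turn": [0,0,0.2]},{"travel": [-0.084,0,0],"turn": [0,0,0.2]},{"travel": [-0.126,0,0],"turn": [0,0,0.2]},{"travel": [-0.168,0,0],"turn": [0,0,0.2]},{"travel": [-0.205,0,0],"turn": [0,0,0.2]}])

```text
time: 14.6
position: [0.587, -0.1401, 0.2051]
tool_rot: [-2.036, -1.916, 0.428]
ft_force: [0.1, 0.3, -0.3]
grip_width: 0.269
grip_force: 60.0
```

Request:
step_arm(commands=[{"travel": [-0.03,0,0],"turn": [0,0,0]},{"travel": [-0.05,0,0.002],"turn": [0,0,0]},{"travel": [-0.05,0,0.003],"turn": [0,0,0]},{"travel": [-0.05,0,0.003],"turn": [0,0,0]}])

```text
time: 15.0
position: [0.5832, -0.1858, 0.2018]
tool_rot: [-2.031, -1.918, 0.426]
ft_force: [0.1, 0.7, -0.4]
grip_width: 0.272
grip_force: 60.0
```

```bash
python3 -c "
from h import *
where();plan(*tcp(-160,1.2))"
```

```text
wedge xyz [  -0.57 -162.49   77.48] tip in R/L -12.5 F(h) [ 0.2  0.7 -0.3] err [-0.    0.04  0.21] grip 60 0.272 t 15.0
travel [0.0025 0.0006 0.0763] turn [ 0.   -0.04 -0.21]
```

Request:
step_arm(commands=[{"travel": [0,0,0.025],"turn": [0,0,-0.2]},{"travel": [0,0,0.05],"turn": [0,0,-0.2]},{"travel": [0,0,0.068],"turn": [0,0,-0.2]},{"travel": [0,0,0.075],"turn": [0,0,-0.2]},{"travel": [0,0,0.075],"turn": [0,0,-0.2]}])

```text
time: 15.5
position: [0.5513, -0.1832, 0.1336]
tool_rot: [-2.025, -1.924, 0.427]
ft_force: [0.6, 0.5, -1.0]
grip_width: 0.268
grip_force: 60.0
```

Request:
step_arm(commands=[{"travel": [0.002,0,0],"turn": [0,0,0]},{"travel": [0.004,0,0],"turn": [0,0,0]}])

```text
time: 15.7
position: [0.5529, -0.1803, 0.135]
tool_rot: [-2.03, -1.924, 0.425]
ft_force: [0.0, -0.6, -0.9]
grip_width: 0.272
grip_force: 60.0
```

```bash
python3 -c "
from h import *
where();plan(*tcp(-141,1))"
```

```text
wedge xyz [ 3.0000e-02 -1.5866e+02  4.1200e+00] tip in R/L -8.7 F(h) [ 0.4 -0.6 -0.8] err [-0.15 -0.04  0.01] grip 60 0.272 t 15.7
travel [0.0176 0.     0.0031] turn [ 0.15  0.04 -0.01]
```

Seam is wider now (~8.7 mm). I'll enter at z≈1.5, down to about 16 mm in.

Request:
step_arm(commands=[{"travel": [0,0,0.0015],"turn": [0,0,0]},{"travel": [0.002,0,0.0025],"turn": [0,0,0]},{"travel": [0.01,0,0.0025],"turn": [0,0,0]},{"travel": [0.018,0,0.0025],"turn": [0,0,0]},{"travel": [0.024,0,0.0028],"turn": [0,0,0]}])

```text
time: 16.2
position: [0.5516, -0.1654, 0.1326]
tool_rot: [-2.041, -1.922, 0.442]
ft_force: [-0.8, -22.9, 6.3]
grip_width: 0.267
grip_force: 60.0
```

```bash
python3 -c "
from h import *
where()"
```

```text
wedge xyz [  -0.91 -144.19    0.96] tip in R/L 5.8 F(h) [ -2.3 -22.9   5.9] err [-0.09 -0.8   0.56] grip 60 0.267 t 16.2
```

Blocked by the lower bevel at 5.8 mm, so the tip is riding low and the wedge has pitched slightly in the grip. I'll back out, raise it and re-enter.

Request:
step_arm(commands=[{"travel": [-0.008,0,0],"turn": [0,0,0]},{"travel": [-0.018,0,-0.001],"turn": [0,0,0]},{"travel": [-0.022,0,-0.0025],"turn": [0,0,0]},{"travel": [-0.022,0,-0.0025],"turn": [0,0,0]}])

```text
time: 16.6
position: [0.5519, -0.1793, 0.1337]
tool_rot: [-2.03, -1.921, 0.426]
ft_force: [0.3, -0.2, -1.3]
grip_width: 0.267
grip_force: 60.0
```

```bash
python3 -c "
from h import *
s=ctrl.get_state();where();a=ctrl.get_image('wrist');save('pics/w5.png',crop(a,280,120,200,150,4))
m=cam('wrist',s);Rt=Ro.from_rotvec(s['tool_rot']).as_matrix()
print('tip',[(proj(m,s['position']+Rt@[.08,.0,z])-[[180,45]])*4 for z in(D-.0025,D,D+.002)])
R,c=house(HP)
for z in(4.8,8.7,22.8,26.7): print(z,((proj(m,c+np.array([(45,-70,z),(-45,-70,z)])/1e3@R.T)-[180,45])*4).round(0).tolist())
"
```

```text
wedge xyz [  -0.41 -157.67    2.41] tip in R/L -7.7 F(h) [ 0.8 -0.1 -1.1] err [-0.04  0.01  0.08] grip 60 0.267 t 16.6
tip [array([[386.12808819, 266.53570041]]), array([[386.20421147, 267.18822422]]), array([[386.26349942, 267.69643397]])]
4.8 [[726.0, 205.0], [50.0, 206.0]]
8.7 [[735.0, 202.0], [41.0, 203.0]]
22.8 [[768.0, 192.0], [7.0, 193.0]]
26.7 [[779.0, 188.0], [-3.0, 189.0]]
```

View pics/w5.png

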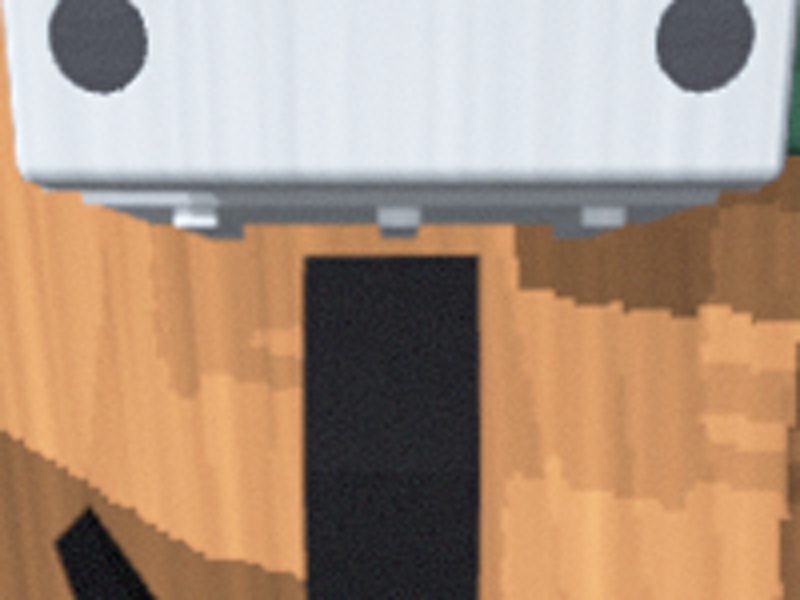

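The tip is centred on the mouth, with tip row 256 just below the seam edge. I'll re-enter about 1.5 mm higher.

Request:
step_arm(commands=[{"travel": [0.003,0,-0.0015],"turn": [0,0,0]},{"travel": [0.008,0,-0.0015],"turn": [0,0,0]},{"travel": [0.013,0,-0.0015],"turn": [0,0,0]},{"travel": [0.018,0,-0.0015],"turn": [0,0,0]},{"travel": [0.02,0,-0.0015],"turn": [0,0,0]}])

```text
time: 17.15
position: [0.5535, -0.1581, 0.135]
tool_rot: [-2.028, -1.923, 0.427]
ft_force: [-0.6, -0.7, -1.0]
grip_width: 0.272
grip_force: 60.0
```

```bash
python3 -c "
from h import *
where()"
```

```text
wedge xyz [  -0.53 -136.42    3.83] tip in R/L 13.6 F(h) [-0.1 -0.8 -1.2] err [-0.02 -0.07 -0.03] grip 60 0.272 t 17.15
```

Request:
step_arm(commands=[{"travel": [0,0,0.0005],"turn": [0,0,0]},{"travel": [0,0,0.001],"turn": [0,0,0]},{"travel": [0,0,0.001],"turn": [0,0,0]}])

```text
time: 17.45
position: [0.553, -0.1593, 0.134]
tool_rot: [-2.029, -1.921, 0.426]
ft_force: [-0.5, 0.5, -0.3]
grip_width: 0.274
grip_force: 60.0
```

Request:
step_arm(commands=[{"travel": [0,0,0.0005],"turn": [0,0,0]},{"travel": [0,0,0.001],"turn": [0,0,0]},{"travel": [0,0,0.001],"turn": [0,0,0]}])

```text
time: 17.75
position: [0.5526, -0.1591, 0.1331]
tool_rot: [-2.029, -1.922, 0.426]
ft_force: [-0.1, 0.6, -1.6]
grip_width: 0.269
grip_force: 60.0
```

Request:
step_arm(commands=[{"travel": [0,0,0.0005],"turn": [0,0,0]},{"travel": [0,0,0.001],"turn": [0,0,0]},{"travel": [0,0,0.001],"turn": [0,0,0]}])

```text
time: 18.05
position: [0.5522, -0.1589, 0.1323]
tool_rot: [-2.029, -1.922, 0.426]
ft_force: [0.6, -0.0, -0.7]
grip_width: 0.275
grip_force: 60.0
```

```bash
python3 -c "
from h import *
where()"
```

```text
wedge xyz [  -0.51 -137.36    0.81] tip in R/L 12.6 F(h) [ 0.8  0.  -0.3] err [-0.03 -0.03  0.04] grip 60 0.275 t 18.05
```

No ledge contact even at z=0.8, so pitch is fine and the earlier snag was a vertical dip. Pushing on.

Request:
step_arm(commands=[{"travel": [0.003,0,0.0005],"turn": [0,0,0]},{"travel": [0.006,0,0.0008],"turn": [0,0,0]},{"travel": [0.009,0,0.0008],"turn": [0,0,0]},{"travel": [0.012,0,0.0008],"turn": [0,0,0]},{"travel": [0.015,0,0.0008],"turn": [0,0,0]}])

```text
time: 18.55
position: [0.5528, -0.1491, 0.1324]
tool_rot: [-2.037, -1.921, 0.434]
ft_force: [0.8, -13.2, 4.0]
grip_width: 0.27
grip_force: 60.0
```

```bash
python3 -c "
from h import *
where()"
```

```text
wedge xyz [  -0.49 -127.66    0.96] tip in R/L 22.3 F(h) [ -0.3 -13.1   4.3] err [-0.11 -0.43  0.38] grip 60 0.27 t 18.55
```

Request:
step_arm(commands=[{"travel": [0.0025,0,0],"turn": [0,0,0]},{"travel": [0.005,0,0],"turn": [0,0,0]},{"travel": [0.0075,0,0],"turn": [0,0,0]},{"travel": [0.01,0,0],"turn": [0,0,0]},{"travel": [0.01,0,0],"turn": [0,0,0]}])

```text
time: 19.05
position: [0.5535, -0.1393, 0.1323]
tool_rot: [-2.038, -1.921, 0.433]
ft_force: [1.6, -10.0, 1.9]
grip_width: 0.27
grip_force: 60.0
```

```bash
python3 -c "
from h import *
where()"
```

```text
wedge xyz [  -0.29 -117.84    0.95] tip in R/L 32.2 F(h) [ 1.2 -9.9  2.6] err [-0.14 -0.4   0.41] grip 60 0.27 t 19.05
```

Request:
step_arm(commands=[{"travel": [0.0005,0,0],"turn": [0,0,0]},{"travel": [0.001,0,0],"turn": [0,0,0]},{"travel": [0.001,0,0],"turn": [0,0,0]}])

```text
time: 19.35
position: [0.5535, -0.1381, 0.1322]
tool_rot: [-2.037, -1.921, 0.433]
ft_force: [1.8, -10.4, 2.9]
grip_width: 0.27
grip_force: 60.0
```

```bash
python3 -c "
from h import *
where()"
```

```text
wedge xyz [  -0.33 -116.64    0.87] tip in R/L 33.4 F(h) [  0.9 -10.2   3.6] err [-0.12 -0.38  0.4 ] grip 60 0.27 t 19.35
```

Request:
step_arm(commands=[{"travel": [0.0007,0,0],"turn": [0,0,0]},{"travel": [0.0015,0,0],"turn": [0,0,0]},{"travel": [0.0015,0,0],"turn": [0,0,0]}])

```text
time: 19.65
position: [0.5537, -0.1347, 0.1322]
tool_rot: [-2.035, -1.921, 0.43]
ft_force: [1.5, -6.8, 2.0]
grip_width: 0.27
grip_force: 60.0
```

```bash
python3 -c "
from h import *
where()"
```

```text
wedge xyz [  -0.28 -113.21    0.79] tip in R/L 36.8 F(h) [ 0.9 -6.7  2.7] err [-0.12 -0.25  0.28] grip 60 0.27 t 19.65
```

Force dropped to 6.7 N at 36.8 mm, so the right side is fully open. Retracting and crossing over to finish the left.

Request:
step_arm(commands=[{"travel": [-0.015,0,-0.0005],"turn": [0,0,0]},{"travel": [-0.033,0,-0.0005],"turn": [0,0,0]},{"travel": [-0.051,0,-0.0005],"turn": [0,0,0]},{"travel": [-0.063,0,-0.0005],"turn": [0,0,0]},{"travel": [-0.063,0,-0.008],"turn": [0,0,0]}])

```text
time: 20.15
position: [0.5519, -0.1982, 0.1378]
tool_rot: [-2.032, -1.915, 0.43]
ft_force: [0.2, -0.4, -1.1]
grip_width: 0.27
grip_force: 60.0
```

Request:
step_arm(commands=[{"travel": [0,0,-0.03],"turn": [0,0,0]},{"travel": [0,0,-0.06],"turn": [0,0,0]},{"travel": [0.01,0,-0.08],"turn": [0,0,0]},{"travel": [0.04,0,-0.08],"turn": [0,0,0]},{"travel": [0.08,0,-0.08],"turn": [0,0,0]}])

```text
time: 20.65
position: [0.5922, -0.1172, 0.2122]
tool_rot: [-2.034, -1.919, 0.425]
ft_force: [0.2, -0.7, -1.5]
grip_width: 0.267
grip_force: 60.0
```

```bash
python3 -c "
from h import *
where();plan(*tcp(168,82))"
```

```text
wedge xyz [ -0.14 -93.49  89.2 ] tip in R/L 56.5 F(h) [ 0.9 -0.7 -1.2] err [-0.14  0.02  0.26] grip 60 0.267 t 20.65
travel [ 0.2615 -0.001   0.0073] turn [ 0.14 -0.02 -0.26]
```

Request:
step_arm(commands=[{"travel": [0.042,0,0],"turn": [0,0,0]},{"travel": [0.084,0,0],"turn": [0,0,0]},{"travel": [0.126,0,0],"turn": [0,0,0]},{"travel": [0.168,0,0],"turn": [0,0,0]},{"travel": [0.205,0,0],"turn": [0,0,0]}])

```text
time: 21.15
position: [0.6021, 0.0916, 0.2118]
tool_rot: [-2.026, -1.924, 0.425]
ft_force: [0.3, -0.2, -1.0]
grip_width: 0.272
grip_force: 60.0
```

Request:
step_arm(commands=[{"travel": [0.03,0,0.003],"turn": [0,0,0]},{"travel": [0.05,0,0.006],"turn": [0,0,0]},{"travel": [0.05,0,0.006],"turn": [0,0,0]},{"travel": [0.05,0,0.006],"turn": [0,0,0]}])

```text
time: 21.55
position: [0.6028, 0.1377, 0.2056]
tool_rot: [-2.029, -1.922, 0.428]
ft_force: [-0.2, -0.4, -0.4]
grip_width: 0.271
grip_force: 60.0
```

```bash
python3 -c "
from h import *
where();plan(*tcp(162,3))"
```

```text
wedge xyz [-1.6000e-01  1.6157e+02  8.1890e+01] tip in R/L -11.6 F(h) [ 0.  -0.4 -0.4] err [-0.02 -0.09  0.06] grip 60 0.271 t 21.55
travel [0.0005 0.0001 0.0789] turn [ 0.02  0.09 -0.06]
```

Request:
step_arm(commands=[{"travel": [0,0,0.025],"turn": [0,0,0]},{"travel": [0,0,0.05],"turn": [0,0,0]},{"travel": [0,0,0.068],"turn": [0,0,0]},{"travel": [0,0,0.078],"turn": [0,0,0]},{"travel": [0,0,0.078],"turn": [0,0,0]}])

```text
time: 22.05
position: [0.5694, 0.138, 0.1341]
tool_rot: [-2.031, -1.919, 0.429]
ft_force: [0.0, -0.0, -0.4]
grip_width: 0.269
grip_force: 60.0
```

Request:
step_arm(commands=[{"travel": [0,0,0],"turn": [0,0,0]},{"travel": [0,0,0],"turn": [0,0,0]},{"travel": [0,0,0],"turn": [0,0,0]}])

```text
time: 22.35
position: [0.5706, 0.1401, 0.1358]
tool_rot: [-2.03, -1.922, 0.424]
ft_force: [-1.1, 0.7, -0.6]
grip_width: 0.273
grip_force: 60.0
```

```bash
python3 -c "
from h import *
where()"
```

```text
wedge xyz [1.4000e-01 1.6227e+02 5.0300e+00] tip in R/L -12.3 F(h) [-0.8  0.6 -1.1] err [-0.13  0.    0.05] grip 60 0.273 t 22.35
```

Request:
step_arm(commands=[{"travel": [-0.004,0,0.001],"turn": [0,0,0]},{"travel": [-0.01,0,0.0015],"turn": [0,0,0]},{"travel": [-0.017,0,0.0015],"turn": [0,0,0]},{"travel": [-0.025,0,0.0015],"turn": [0,0,0]},{"travel": [-0.03,0,0.0015],"turn": [0,0,0]}])

```text
time: 22.85
position: [0.5677, 0.1085, 0.1335]
tool_rot: [-2.031, -1.921, 0.427]
ft_force: [-0.3, 0.0, -1.0]
grip_width: 0.271
grip_force: 60.0
```

Request:
step_arm(commands=[{"travel": [0,0,0.0005],"turn": [0,0,0]},{"travel": [0,0,0.001],"turn": [0,0,0]},{"travel": [0,0,0.0015],"turn": [0,0,0]},{"travel": [0,0,0.0015],"turn": [0,0,0]}])

```text
time: 23.25
position: [0.5667, 0.1107, 0.1322]
tool_rot: [-2.028, -1.923, 0.426]
ft_force: [-0.2, 0.4, -1.4]
grip_width: 0.271
grip_force: 60.0
```

```bash
python3 -c "
from h import *
where()"
```

```text
wedge xyz [ -0.44 132.64   0.79] tip in R/L 17.4 F(h) [ 0.4  0.4 -1.4] err [-0.02 -0.03 -0.  ] grip 60 0.271 t 23.25
```

Request:
step_arm(commands=[{"travel": [-0.004,0,0.0006],"turn": [0,0,0]},{"travel": [-0.008,0,0.0006],"turn": [0,0,0]},{"travel": [-0.012,0,0.0006],"turn": [0,0,0]},{"travel": [-0.016,0,0.0006],"turn": [0,0,0]},{"travel": [-0.019,0,0.0006],"turn": [0,0,0]}])

```text
time: 23.75
position: [0.5658, 0.096, 0.1327]
tool_rot: [-2.023, -1.923, 0.416]
ft_force: [1.4, 11.0, 0.1]
grip_width: 0.274
grip_force: 60.0
```

```bash
python3 -c "
from h import *
where()"
```

```text
wedge xyz [ -0.71 118.13   1.15] tip in R/L 31.9 F(h) [ 0.7 11.1  0.5] err [-0.12  0.37 -0.25] grip 60 0.274 t 23.75
```

Request:
step_arm(commands=[{"travel": [-0.001,0,0],"turn": [0,0,0]},{"travel": [-0.002,0,0],"turn": [0,0,0]},{"travel": [-0.002,0,0],"turn": [0,0,0]}])

```text
time: 24.05
position: [0.5656, 0.0933, 0.1325]
tool_rot: [-2.024, -1.923, 0.418]
ft_force: [1.5, 7.8, 0.2]
grip_width: 0.27
grip_force: 60.0
```

```bash
python3 -c "
from h import *
where()"
```

```text
wedge xyz [ -0.68 115.38   1.02] tip in R/L 34.6 F(h) [0.9 7.9 0.6] err [-0.1  0.3 -0.2] grip 60 0.27 t 24.05
```

Request:
step_arm(commands=[{"travel": [-0.001,0,0.0003],"turn": [0,0,0]},{"travel": [-0.0015,0,0.0003],"turn": [0,0,0]},{"travel": [-0.0015,0,0.0003],"turn": [0,0,0]}])

```text
time: 24.35
position: [0.5656, 0.0905, 0.1323]
tool_rot: [-2.026, -1.923, 0.42]
ft_force: [1.5, 6.1, 0.9]
grip_width: 0.27
grip_force: 60.0
```

```bash
python3 -c "
from h import *
where()"
```

```text
wedge xyz [ -0.51 112.51   0.81] tip in R/L 37.5 F(h) [0.7 6.2 1.3] err [-0.11  0.19 -0.13] grip 60 0.27 t 24.35
```

Left is fully in at 37.5 mm and the force has dropped. I'll retract and set the wedge down on the clear bench on the left.

Request:
step_arm(commands=[{"travel": [0.015,0,-0.0003],"turn": [0,0,0]},{"travel": [0.033,0,-0.0003],"turn": [0,0,0]},{"travel": [0.051,0,-0.0003],"turn": [0,0,0]},{"travel": [0.075,0,-0.0003],"turn": [0,0,0]},{"travel": [0.095,0,-0.005],"turn": [0,0,0]}])

```text
time: 24.85
position: [0.5713, 0.1856, 0.1353]
tool_rot: [-2.025, -1.923, 0.428]
ft_force: [0.1, 0.8, -0.6]
grip_width: 0.274
grip_force: 60.0
```

```bash
python3 -c "
from h import *
m=cam('top');print('tin',plane(m,(124,152),.07),'teal',plane(m,(207,265),.12),plane(m,(165,268),.12),'sp',plane(m,(108,235),0),plane(m,(125,290),0))
where();plan([.557,.215,.1],down(np.pi/2-.0535))
save('pics/s4.png',np.hstack([crop(ctrl.get_image('scene'),315,225,100,110,4),crop(ctrl.get_image('top'),255,225,100,110,4)]))"
```

```text
tin [0.70487017 0.29933718 0.07      ] teal [0.4361899  0.08036515 0.12      ] [0.42769937 0.17428455 0.12      ] sp [0.50841737 0.35045413 0.        ] [0.37277387 0.29985261 0.        ]
wedge xyz [ -1.26 207.66   3.8 ] tip in R/L -57.7 F(h) [ 0.2  0.8 -0.5] err [ 0.09 -0.04 -0.09] grip 60 0.274 t 24.85
travel [0.0287 0.0006 0.0386] turn [-2.509e+01  2.000e-02  1.000e-01]
```

View pics/s4.png

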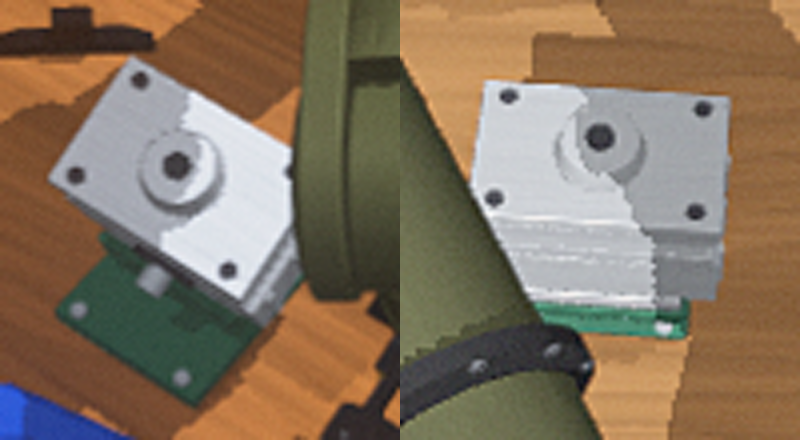

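The cover has risen and looks level. Its hole pattern is evenly raised against the earlier crop. Untilting over the clear spot.

Request:
step_arm(commands=[{"travel": [0.01,0.002,0.0],"turn": [0,0,0]},{"travel": [0.02,0.004,0.005],"turn": [-7,0,0]},{"travel": [0.029,0.006,0.015],"turn": [-14,0,0]},{"travel": [0.029,0.008,0.025],"turn": [-20,0,0]},{"travel": [0.029,0.008,0.035],"turn": [-25,0,0]}])

```text
time: 25.45
position: [0.5662, 0.2124, 0.1006]
tool_rot: [2.278, 2.159, 0.004]
ft_force: [0.9, 0.7, -1.1]
grip_width: 0.27
grip_force: 60.0
```

Request:
step_arm(commands=[{"travel": [0,0,0],"turn": [0,0,0]},{"travel": [0,0,0],"turn": [0,0,0]}])

```text
time: 25.65
position: [0.5669, 0.2113, 0.1012]
tool_rot: [2.281, 2.159, -0.002]
ft_force: [1.5, -0.7, -0.9]
grip_width: 0.272
grip_force: 60.0
```

```bash
python3 -c "
from h import *
print(ctrl.get_state()['position']);plan([.565,.215,.028],down(np.pi/2-.0535))"
```

```text
[0.5669278  0.21134721 0.10123435]
travel [ 0.0036 -0.0021  0.0732] turn [-0.01  0.08 -0.06]
```

Request:
step_arm(commands=[{"travel": [0.003,-0.002,0.02],"turn": [0,0,0]},{"travel": [0.003,-0.002,0.04],"turn": [0,0,0]},{"travel": [0.003,-0.002,0.055],"turn": [0,0,0]},{"travel": [0.003,-0.002,0.065],"turn": [0,0,0]},{"travel": [0.003,-0.002,0.068],"turn": [0,0,0]}])

```text
time: 26.15
position: [0.565, 0.2144, 0.0315]
tool_rot: [-2.281, -2.159, 0.003]
ft_force: [-1.4, 0.7, -1.3]
grip_width: 0.274
grip_force: 60.0
```

Request:
step_arm(commands=[{"travel": [0,0,0],"turn": [0,0,0]},{"travel": [0,0,0],"turn": [0,0,0]},{"travel": [0,0,0],"turn": [0,0,0]}])

```text
time: 26.45
position: [0.5654, 0.2151, 0.0337]
tool_rot: [2.279, 2.159, 0.002]
ft_force: [0.5, 0.3, -1.0]
grip_width: 0.266
grip_force: 60.0
```

```bash
python3 -c "
from h import *
print(ctrl.get_state()['position']);plan([.565,.215,.0238],down(np.pi/2-.0535))"
```

```text
[0.5654404  0.21511578 0.03371109]
travel [-0.0001 -0.0005  0.0099] turn [ 0.11  0.02 -0.03]
```

Request:
step_arm(commands=[{"travel": [0,0,0.003],"turn": [0,0,0]},{"travel": [0,0,0.006],"turn": [0,0,0]},{"travel": [0,0,0.008],"turn": [0,0,0]},{"travel": [0,0,0.009],"turn": [0,0,0]},{"travel": [0,0,0.009],"turn": [0,0,0]}])

```text
time: 26.95
position: [0.5648, 0.2148, 0.0237]
tool_rot: [2.28, 2.16, -0.0]
ft_force: [0.1, -0.1, -0.8]
grip_width: 0.276
grip_force: 60.0
```

Request:
step_arm(commands=[{"travel": [0,0,0.0005],"turn": [0,0,0]},{"travel": [0,0,0.001],"turn": [0,0,0]},{"travel": [0,0,0.001],"turn": [0,0,0]}])

```text
time: 27.25
position: [0.5649, 0.2149, 0.0236]
tool_rot: [2.28, 2.16, -0.001]
ft_force: [-3.1, -1.0, 4.3]
grip_width: 0.27
grip_force: 60.0
```

```bash
python3 -c "
from h import *
s=ctrl.get_state();print(s['position'],s['ft_force'],s['torque'])"
```

```text
[0.56485726 0.2148722  0.02356213] [-3.14866464 -1.00238492  4.32503426] [-0.16978534  0.41719247  0.02010437]
```

Touching the bench with 4 N. Releasing; reducing force first, then a part opening.

Request:
step_arm(commands=[{"travel": [0,0,-0.0003],"turn": [0,0,0]},{"travel": [0,0,-0.0003],"turn": [0,0,0]},{"travel": [0,0,-0.0003],"turn": [0,0,0]}], force=5)

```text
time: 27.55
position: [0.5649, 0.2149, 0.0235]
tool_rot: [2.28, 2.16, -0.0]
ft_force: [-2.5, -1.3, 6.0]
grip_width: 0.273
grip_force: 5.0
```

Request:
step_arm(commands=[{"travel": [0,0,0],"turn": [0,0,0]},{"travel": [0,0,0],"turn": [0,0,0]},{"travel": [0,0,0],"turn": [0,0,0]},{"travel": [0,0,0],"turn": [0,0,0]}], gripper=0.65)

```text
time: 27.95
position: [0.5648, 0.2148, 0.0228]
tool_rot: [2.28, 2.16, -0.0]
ft_force: [0.1, 0.6, 0.7]
grip_width: 0.549
grip_force: 0.0
```

Request:
step_arm(commands=[{"travel": [0,0,-0.01],"turn": [0,0,0]},{"travel": [0,0,-0.03],"turn": [0,0,0]},{"travel": [0,0,-0.06],"turn": [0,0,0]},{"travel": [0,0,-0.1],"turn": [0,0,0]},{"travel": [0,0,-0.14],"turn": [0,0,0]}])

```text
time: 28.45
position: [0.5644, 0.215, 0.1649]
tool_rot: [2.28, 2.161, -0.0]
ft_force: [0.9, -0.3, 1.0]
grip_width: 0.644
grip_force: 0.0
```

Request:
step_arm(commands=[{"travel": [0.04,0,-0.02],"turn": [0,0,0]},{"travel": [0.08,0,-0.05],"turn": [0,0,0]},{"travel": [0.12,0,-0.07],"turn": [0,0,0]},{"travel": [0.16,0,-0.08],"turn": [0,0,0]},{"travel": [0.16,0,-0.08],"turn": [0,0,0]}])

```text
time: 28.95
position: [0.5705, 0.383, 0.2457]
tool_rot: [-2.268, -2.168, -0.009]
ft_force: [-0.2, 1.1, -0.6]
grip_width: 0.651
grip_force: 0.0
```

```bash
python3 -c "
from h import *
a=ctrl.get_image('top');b=ctrl.get_image('scene')
save('pics/f.png',np.hstack([crop(b,315,225,100,120,4),crop(a,235,215,200,240,2)]))
R,c=house(HP)
for n in('scene','top'):
  for z in (22.8,31.5): print(n,z,proj(cam(n),c+np.array([(45,-70,z),(45,70,z),(-45,70,z),(-45,-70,z)])/1e3@R.T).round(1).tolist())
"
```

```text
scene 22.8 [[277.3, 215.2], [325.4, 245.6], [347.0, 212.8], [298.3, 184.1]]
scene 31.5 [[276.2, 214.2], [324.6, 244.7], [346.4, 211.7], [297.4, 182.9]]
top 22.8 [[286.1, 195.8], [225.0, 191.6], [220.1, 225.3], [284.0, 229.8]]
top 31.5 [[286.3, 193.6], [224.8, 189.4], [219.8, 223.3], [284.1, 227.7]]
```

View pics/f.png

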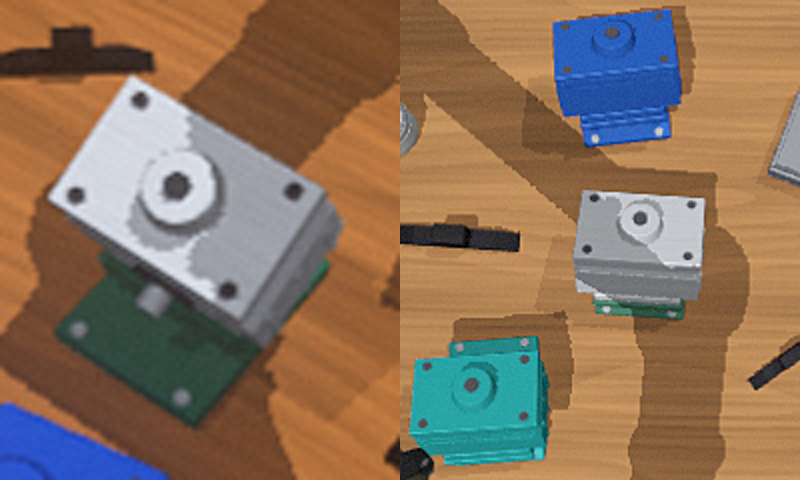

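The wedge lies flat on the bench. In the top view, the left cover screws moved 8–9 zoomed px and the right ones 9–10 since the start (about 8.7 zoomed px predicted for full lift), so the cover is level. Handing in.

```bash
python3 -c "
from bench import ctrl
print(ctrl.close_job())"
```

```text
the job is handed in; nothing more can be done
None
```

The job is handed in at about 29 s of the 72 s allowed, with no verdict returned: by my measurements the seam is open about 13 mm on both sides, the cover is level, the wedge lies flat on the bench to the left of the gearbox, and I touched none of the bystanders.

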